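Seat the filter carriage and index its knob to the third stop

TASK

Push the filter carriage along its rails until the spring detent clicks it home at the detector block. Then turn the round knob on top of the carriage clockwise, seen from above, by three clicks, from the home stop where it stands to the third stop and not beyond, and finish while still gripping the knob there: do not let go. Leave the other things on the bench where they are.

Things in the scene. Friction and masses are not known exactly. Their poses are not given: they have to be found in the camera images.
- changer: Manual filter changer for the bench, fixed: aluminium base plate 92 mm (its x) by 280 mm (its y) with two steel rails along y, and a low white detector block, 92 x 70 mm, top 52 mm above the bench, at its +y end (block face 68 mm from the origin towards +y). Origin under the centre of the base plate, on the bench; z up; its x points more or less away from the robot, its y more or less to the robot's left. It stands in another place and at another yaw each time.
- carriage (a joint): Travel of the grey carriage (84 x 110 mm, flat top 45 mm above the bench) along the changer's +y, towards the detector block, in m. Starts at 0 to 0.025, friction about 1 N. The detent resists with up to about 4 N in all round 0.052; past about 0.060 it draws the carriage on and seats it at 0.080 (hard end stop at 0.082). Up to about 8 N is needed to pull it back out.
- thumb_plate (a point): Centre of the push face of the aluminium thumb plate, which stands up from the -y end of the carriage. The face looks to the changer's -y and is 50 mm wide (x); the plate is 8 mm thick and rises from the carriage top at 45 mm to 82 mm above the bench; this point is 64 mm above the bench. Moves with the carriage; axes parallel to the changer's.
- index_knob (a joint): Angle of the knob in rad, growing clockwise seen from above. It starts at 0, the home stop (end stop, pointer on the longest tick, towards the changer's -x). There is a click stop every 22.5 degrees (0.393 rad) up to 3.14, so the third stop is at 1.178; up to about 0.14 N m resists on leaving a stop; past half way the knob is drawn on to the next one. It stays at a stop by itself.
- knob_grip (a point): Point on the axis of the knob at the height to grip it, 78 mm above the bench. The knob is black, round and fluted, 38 mm across from 56 to 89 mm above the bench, with a 47 mm skirt below (48 to 56 mm) that bears a small pointer nib, on a white dial plate 66 mm across with a tick for each stop. The axis is 75 mm from the push face of the thumb plate, towards the detector block; when the carriage is seated it lies 43 mm from the block's face. The point turns with the knob.
- tube_rack: Bystander: tube rack full of closed micro tubes, 52 x 105 x 52 mm, behind the changer; origin under its centre
- petri_dish: Bystander: closed petri dish, 60 mm across, 15 mm high, behind the changer; origin under its centre
- brown_bottle: Bystander: small brown reagent bottle with screw cap, 41 mm across, 70 mm high, left on the bench; origin under its centre
- white_bottle: Bystander: small clear and white reagent bottle with white screw cap, 43 mm across, 75 mm high, left on the bench; origin under its centre
- cuvette_box: Bystander: small carton, 62 x 62 x 42 mm, right on the bench; origin under its centre
- forceps: Bystander: steel forceps lying flat, 134 mm long, right at the back; origin under their centre

How it is judged:
On the way, in this order (a step that is already met when the one before it is completed fails the run):
1. the carriage is seated in its detent with the knob still at home (value of joint carriage above 0.0765 m and value of joint index_knob below 0.15 rad), for 0.2 s.
2. the gripped knob is at its third stop, the carriage still seated (value of joint carriage above 0.0765 m and contact force between the fingers and index_knob above 2 N and horizontal distance between the grasp point and knob_grip below 0.015 m and value of joint index_knob between 1.0581 and 1.2981 rad), for 0.2 s.
At the end, for the whole second after the job is handed in: The carriage is seated in its detent (travel above 76.5 mm), the knob is at rest within 0.12 rad of its third stop (1.178 rad), and the fingers still grip it with more than 2 N, the knob's axis between them (within 15 mm of the grasp point, horizontally) (all of step 2 and velocity of joint index_knob between -0.1 and 0.1 rad/s); the arm keeps its last pose, push and grip.
It fails at once if the knob is turned past the third stop, half way to the fourth (value of joint index_knob above 1.37445 rad).
It fails at once if a bystander is moved by more than 30 mm (distance of any of tube_rack, petri_dish, brown_bottle, white_bottle, cuvette_box, forceps from where it was at the start of the episode above 0.03 m).
It also fails if it takes over 48 s, if anything falls off the work surface, if the arm or the gripper's body presses on something with over 40 N, if the wrist force passes 120 N, or if a joint passes its speed limit or range.

ROBOT

A 7-joint arm with a two-finger parallel gripper is mounted at the origin on a cart in front of the work surface, level with it; the furniture and walls round the work are solid. World frame = base frame: x ahead of the robot, y to its left, z up, the work surface at z = 0. Lengths are in m, angles in rad, forces in N, time in s.
With the tool pointing down it reaches from about 0.4 to 0.85 m from the base axis. Payload 10.4 kg.
Tool frame: the origin (TCP) lies midway between the tips of the shut fingers; the grasp point (between the pads) lies 19 mm behind it (r.tcp_to_grasp is the z of the grasp point in the tool frame, in m); z points along the fingers, x is the direction in which the jaws open and shut, and the axes are right-handed (so a half turn about z gives the same grasp; the last joint's range is limited). The gripper opens to 87 mm and grips with 3 to 60 N. Pads are 19 mm wide; open, the fingers measure 117 mm over their backs; the gripper's body (75 mm by 190 mm) begins 51 mm behind the grasp point.
Start: joints at [1.22, 0.332, -0.065, 1.46, 0.022, 1.35, -0.088], TCP at [0.201, -0.592, 0.223] pointing down, gripper open.
Joint ranges: [-2.6, 2.6], [-0.5, 2.12], [-1.47, 1.34], [0.16, 2.42], [-1.27, 4.41], [0.06, 2.06], [-2.6, 2.6]. Speed limits (rad/s): [2.22, 2.22, 2.79, 2.79, 3.14, 3.14, 3.14].

INTERFACE

Orientations are given as a unit quaternion [x, y, z, w].
In Python, from bench import r, camera, close_job gives the robot as it stands. The module is installed in compiled form; this text tells all that it offers.
- The arm moves only by the shell command python3 -m crank 'ROWS' [FORCE]. ROWS is JSON, a list of rows, each an object of numbers: "x", "y", "z": the shift along the tool's x, y, z scaled (see below); "ax", "ay", "az": the turn, a rotation vector about the tool's x, y, z scaled (see below); "claw": the closure, from -1 (fully open) to 1 (shut), so that 0 is half open. A call has exactly 5 rows; each row is the pose to reach, as a shift and turn from the pose commanded when the call began, along the tool's axes at that moment; what a row does not reach only later rows make up. The controller multiplies each number of a shift by 1 m and each number of a turn by 2 rad. A row lasts 1/12 s, in which the tool goes at most 41.7 mm and 7.16 degrees, less where a joint would pass 70% of its speed; a pose out of reach is approached as far as the arm can. A call with a number of a shift or a turn outside -1 to 1 is refused whole. A call with a gripper value outside its range is refused whole. The fingers move at their own pace and stop on an object; FORCE is the grip in N (left out, the last holds). Time passes only in rows, so rows that repeat a pose let the fingers close, or fill a call up. It gives the time, the measured TCP pose, the force and the opening at its end, in the units of the state.
- r.read_state(): the state, without advancing time (a new reading comes with each control period).
- camera(name): name is "scene" or "top" or "wrist"; returns a dict with "color" (480x640x3 uint8, blue, green, red), "fx", "fy", "cx", "cy" (pixels), "D" ([k1, k2, p1, p2, k3] as OpenCV has them; the pictures are not rectified), "eye" and "orientation" of the camera in the world. Camera axes: x right, y down, z forward; pixel columns grow to the right and rows downward; lengths in m; the calibration is good to about 2 mm. A picture is of the moment at which its call begins. There is no depth.
- close_job(): hands the job in, once; it reports no verdict.
The state is a dict: "time": time; "joint_positions": joint angles; "joint_vel": joint speeds; "joint_torque": joint torques, N m; "ee_pos": TCP position; "eef_rot": TCP orientation; "ft_force": force on the tool from outside, world axes, zero at the start; "torque": the same for the moment, N m; "width": finger opening in m.
Only numpy, scipy, OpenCV 4.12 (cv2) and the standard library are available. Lean on these libraries where they do the work, as an engineer would, in place of code of your own. Each camera call takes 0.05 s, during which the arm holds its last target. There are 200 camera calls.

## Working session

There is one attempt and no reset: what is moved stays moved. The work goes in short steps, Python scripts to look and compute and a shell command to move; the robot and the scene stay as the last step left them, time stands still between calls to the robot, and variables do not carry over. Pictures are saved under pics/ and viewed, about 8 in all and at most 12, crops included, and the job is handed in when it is done.

```bash
mkdir -p pics
python3 - <<'E'
from bench import r,camera
import cv2
for n in("top","scene"):
    c=camera(n); cv2.imwrite(f"pics/{n}0.png",c["color"]); print(n,{k:v for k,v in c.items() if k!="color"})
print(r.read_state(), r.tcp_to_grasp)
E
```

```text
top {'fx': 587.434363251164, 'fy': 587.434363251164, 'cx': 323.95576991001724, 'cy': 243.07057772792277, 'D': array([-0.19364483,  0.        ,  0.        ,  0.        ,  0.        ]), 'eye': array([ 0.45054074, -0.00977669,  1.37442576]), 'orientation': array([ 0.71733084, -0.69601012,  0.02760725, -0.01562753])}
scene {'fx': 507.4201607713592, 'fy': 507.4201607713592, 'cx': 319.64175022335496, 'cy': 238.6089378149015, 'D': array([-0.04473579,  0.        ,  0.        ,  0.        ,  0.        ]), 'eye': array([-0.23164135,  0.55508711,  0.52670027]), 'orientation': array([-0.38498553,  0.74487897, -0.48966688,  0.23909791])}
{'time': 0.1, 'joint_positions': array([ 1.22043157,  0.33278917, -0.06467023,  1.46084779,  0.02157896,
        1.34988198, -0.08848704]), 'joint_vel': array([ 0.00278522, -0.00251859,  0.00043228, -0.00209551, -0.0020961 ,
        0.00068043,  0.00038241]), 'joint_torque': array([ 2.31572121e-03, -6.24547219e+01,  2.51374516e-02, -3.90713346e+01,
       -6.13793498e-02,  3.66675050e-02,  6.20617584e-05]), 'ee_pos': array([ 0.20108371, -0.59141371,  0.22185014]), 'eef_rot': array([ 8.12996413e-01, -5.82268369e-01, -5.13400065e-04, -3.40475655e-04]), 'ft_force': array([-0.38425936, -0.19375396, -0.17288227]), 'torque': array([0.01767832, 0.0217575 , 0.04020012]), 'width': 0.08693941714911568} -0.0187
```

View pics/top0.png

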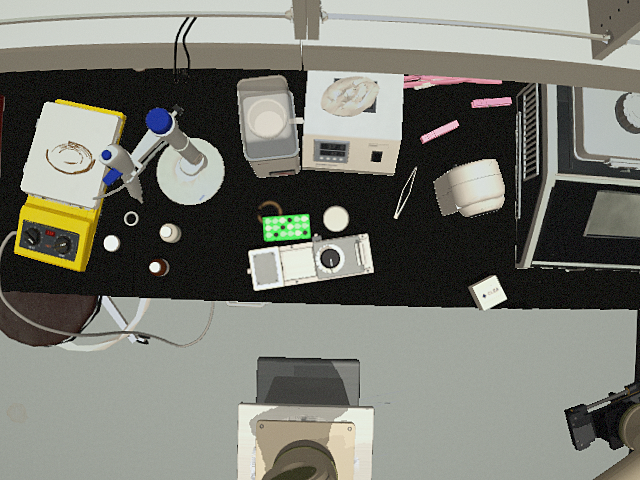

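View pics/scene0.png

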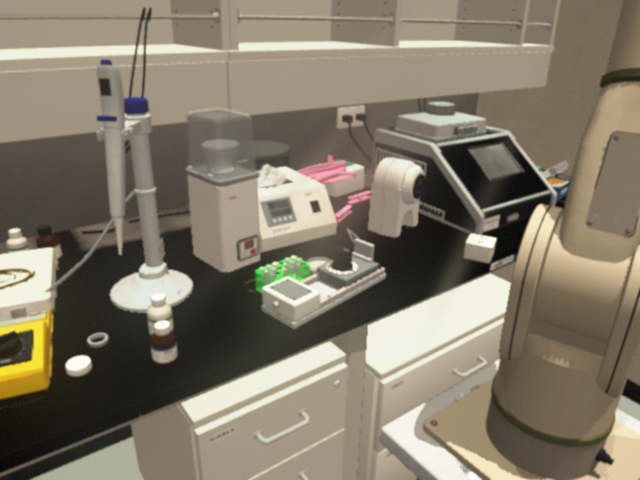

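Both views show the changer: in the top view it spans columns 248–373, with the detector block at left (265,268) and the knob at about (331,258). The tube rack is at (287,227) and the dish at (336,218). I'll enlarge it to pick points.

```bash
cat > h.py <<'E'
import numpy as np,cv2
from scipy.spatial.transform import Rotation as R
def ray(c,uv,z):
    K=np.array([[c["fx"],0,c["cx"]],[0,c["fy"],c["cy"]],[0,0,1]])
    p=cv2.undistortPoints(np.array([[uv]],float),K,np.array(c["D"]))[0,0]
    d=R.from_quat(c["orientation"]).apply([p[0],p[1],1]); e=np.array(c["eye"])
    return e+d*(z-e[2])/d[2]
def proj(c,P):
    K=np.array([[c["fx"],0,c["cx"]],[0,c["fy"],c["cy"]],[0,0,1]])
    q=R.from_quat(c["orientation"]).inv().apply(np.atleast_2d(P)-c["eye"])
    return cv2.projectPoints(q,np.zeros(3),np.zeros(3),K,np.array(c["D"]))[0][:,0]
E
python3 - <<'E'
import cv2
i=cv2.imread("pics/top0.png")[225:300,240:380]
cv2.imwrite("pics/top0c.png",cv2.resize(i,None,fx=5.7,fy=5.7,interpolation=cv2.INTER_CUBIC))
E
```

```text
(no output)
```

View pics/top0c.png

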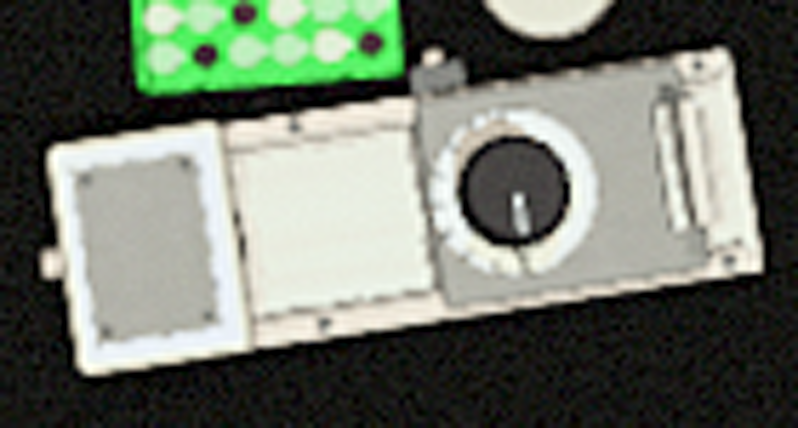

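The crop shows the knob top centred at (515,190) with its pointer down towards −x. The block corners are at (47,150), (218,122), (82,375) and (250,350), the plate's −y end is at (730,48) and (763,272), and the thumb plate is at about x 660–690.

Run:
```python
from h import *; from bench import camera,r
c=camera("top")
f=lambda x,y,z: ray(c,[(x+.5)/5.7-.5+240,(y+.5)/5.7-.5+225],z)[:2]
for n,p in dict(knob=(515,190,.089),b1=(47,150,.052),b2=(218,122,.052),b3=(82,375,.052),b4=(250,350,.052),e1=(730,48,.008),e2=(763,272,.008),c1=(415,85,.045),c2=(447,303,.045),t1=(663,103,.082),t2=(685,228,.082),t3=(655,103,.082),t4=(677,228,.082)).items(): print(n,f(*p).round(4))
b=[f(*p,.052) for p in[(47,150),(218,122),(82,375),(250,350)]]
y=(b[0]-b[1])+(b[2]-b[3]); x=(b[0]-b[2])+(b[1]-b[3])
print("yaw y",np.degrees(np.arctan2(-y[0],y[1])),"yaw x",np.degrees(np.arctan2(x[1],x[0])))
l=(f(47,150,.052)+f(82,375,.052))/2-(f(730,48,.008)+f(763,272,.008))/2
print("yaw long",np.degrees(np.arctan2(-l[0],l[1])),np.linalg.norm(l))
print(R.from_quat(r.read_state()["eef_rot"]).as_matrix().round(3))
w=camera("wrist");T=r.read_state();Rt=R.from_quat(T["eef_rot"]);print("wrist in tool",Rt.inv().apply(w["eye"]-T["ee_pos"]),(Rt.inv()*R.from_quat(w["orientation"])).as_matrix().round(3))
```

```text
knob [ 0.4974 -0.0445]
b1 [0.5089 0.1402]
b2 [0.5221 0.0728]
b3 [0.4205 0.1232]
b4 [0.4325 0.0572]
e1 [ 0.5613 -0.1332]
e2 [ 0.4698 -0.1491]
c1 [ 0.5396 -0.0047]
c2 [ 0.4534 -0.02  ]
t1 [ 0.5331 -0.101 ]
t2 [ 0.4849 -0.1108]
t3 [ 0.533  -0.0979]
t4 [ 0.4848 -0.1077]
yaw y 10.681488802490554 yaw x 10.376789474667198
yaw long 10.563032220613138 0.27751533465183864
[[ 0.322 -0.947 -0.   ]
 [-0.947 -0.322  0.001]
 [-0.001  0.    -1.   ]]
wrist in tool [-0.00043823 -0.08395661 -0.16258164] [[ 1.    -0.     0.   ]
 [ 0.     0.953  0.304]
 [-0.    -0.304  0.953]]
```

```bash
cat >> h.py <<'E'
YAW=np.radians(10.55); X=np.array([np.cos(YAW),np.sin(YAW),0]); Y=np.array([-np.sin(YAW),np.cos(YAW),0])
KNOB0=np.array([.4974,-.0445,0]); FACE0=KNOB0-.075*Y; KNOBS=np.array([.4852,.0225,0])
def goal(p,turn=0):
    "rows needed from the measured pose to TCP p, tool x at YAW-turn (clockwise), pointing down"
    from bench import r
    s=r.read_state(); Rt=R.from_quat(s["eef_rot"]); a=YAW-turn
    x=np.array([np.cos(a),np.sin(a),0]); z=np.array([0,0,-1.]); G=R.from_matrix(np.c_[x,np.cross(z,x),z])
    print("t",round(s["time"],2),"shift",Rt.inv().apply(np.array(p)-s["ee_pos"]).round(4),"turn/2",((Rt.inv()*G).as_rotvec()/2).round(4),"j7",s["joint_positions"][6].round(3),"f",s["ft_force"].round(1),"w",s["width"].round(4))
E
python3 -c "
from h import *
p=FACE0-.045*Y; p[2]=.2; print(p); goal(p)"
```

```text
[ 0.51937122 -0.16247146  0.2       ]Traceback (most recent call last):
  File "<string>", line 3, in <module>
    p=FACE0-.045*Y; p[2]=.2; print(p); goal(p)
                                       ~~~~^^^
  File "h.py", line 19, in goal
    print("t",round(s["time"],2),"shift",Rt.inv().apply(np.array(p)-s["ee_pos"]).round(4),"turn/2",((Rt.inv()*G).as_rotvec()/2).round(4),"j7",s["joint_positions"][6].round(3),"f",s["ft_force"].round(1),"w",s["width"].round(4))
                                                                                                                                                                                                              ^^^^^^^^^^^^^^^^
AttributeError: 'float' object has no attribute 'round'
```

```bash
sed -i 's/s\["width"\].round(4)/round(s["width"],4)/;s/s\["joint_positions"\]\[6\].round(3)/round(s["joint_positions"][6],3)/' h.py
python3 -c "
from h import *
p=FACE0-.045*Y; p[2]=.2; goal(p)"
```

```text
t 0.2 shift [-0.3038 -0.4394  0.0223] turn/2 [-3.000e-04  3.000e-04 -7.136e-01] j7 -0.089 f [0.4 0.2 0.8] w 0.0869
```

```bash
python3 -m crank '[{"x":-0.03,"y":-0.03,"z":0,"az":-0.06,"claw":1},{"x":-0.05,"y":-0.06,"z":0,"az":-0.12,"claw":1},{"x":-0.07,"y":-0.09,"z":0,"az":-0.18,"claw":1},{"x":-0.09,"y":-0.12,"z":0,"az":-0.24,"claw":1},{"x":-0.11,"y":-0.15,"z":0,"az":-0.30,"claw":1}]' 30; python3 -c "
from h import *
p=FACE0-.045*Y; p[2]=.2; goal(p)"
```

```text
t 0.2 shift [-0.3038 -0.4394  0.0223] turn/2 [-3.000e-04  3.000e-04 -7.136e-01] j7 -0.089 f [0.4 0.2 0.8] w 0.0869schema error: expected keys x, y, z, ax, ay, az, claw
```

```bash
python3 -m crank '[{"x":-0.03,"y":-0.03,"z":0,"ax":0,"ay":0,"az":-0.06,"claw":1},{"x":-0.05,"y":-0.06,"z":0,"ax":0,"ay":0,"az":-0.12,"claw":1},{"x":-0.07,"y":-0.09,"z":0,"ax":0,"ay":0,"az":-0.18,"claw":1},{"x":-0.09,"y":-0.12,"z":0,"ax":0,"ay":0,"az":-0.24,"claw":1},{"x":-0.11,"y":-0.15,"z":0,"ax":0,"ay":0,"az":-0.30,"claw":1}]' 30; python3 -c "
from h import *
p=FACE0-.045*Y; p[2]=.2; goal(p)"
```

```text
time: 0.62
ee_pos: [0.3085, -0.4377, 0.2225]
eef_rot: [0.95, -0.313, -0.0, 0.0]
ft_force: [0.3, 0.0, 0.5]
width: 0.0613
t 0.62 shift [ 0.0057 -0.3467  0.0224] turn/2 [ 1.000e-04  0.000e+00 -4.107e-01] j7 0.204 f [0.3 0.  0.5] w 0.0613
```

```bash
python3 -m crank '[{"x":0,"y":-0.035,"z":0,"ax":0,"ay":0,"az":-0.06,"claw":1},{"x":0,"y":-0.07,"z":0,"ax":0,"ay":0,"az":-0.12,"claw":1},{"x":0,"y":-0.105,"z":0,"ax":0,"ay":0,"az":-0.18,"claw":1},{"x":0,"y":-0.14,"z":0,"ax":0,"ay":0,"az":-0.24,"claw":1},{"x":0,"y":-0.175,"z":0,"ax":0,"ay":0,"az":-0.30,"claw":1}]'; python3 -c "
from h import *
p=FACE0-.045*Y; p[2]=.2; goal(p)"
```

```text
time: 1.03
ee_pos: [0.4134, -0.2977, 0.2226]
eef_rot: [1.0, -0.019, 0.0, 0.0]
ft_force: [1.5, 0.8, -0.0]
width: 0.0282
t 1.03 shift [ 0.1009 -0.1391  0.0226] turn/2 [ 0.0002 -0.     -0.1107] j7 0.462 f [ 1.5  0.8 -0. ] w 0.0282
```

```bash
python3 -m crank '[{"x":0.02,"y":-0.03,"z":0,"ax":0,"ay":0,"az":-0.04,"claw":1},{"x":0.045,"y":-0.062,"z":0.005,"ax":0,"ay":0,"az":-0.08,"claw":1},{"x":0.07,"y":-0.095,"z":0.01,"ax":0,"ay":0,"az":-0.111,"claw":1},{"x":0.09,"y":-0.125,"z":0.018,"ax":0,"ay":0,"az":-0.111,"claw":1},{"x":0.101,"y":-0.139,"z":0.022,"ax":0,"ay":0,"az":-0.111,"claw":1}]'; python3 -c "
from h import *
p=FACE0-.045*Y; p[2]=.2; goal(p)
p[2]=.060; goal(p)
from bench import camera
c=camera('wrist'); cv2.imwrite('pics/w1.png',c['color'])
print(proj(c,[FACE0+[0,0,.064],KNOB0+[0,0,.089]]))"
```

```text
time: 1.45
ee_pos: [0.5216, -0.1596, 0.2]
eef_rot: [0.996, 0.092, 0.0, -0.001]
ft_force: [-1.0, 0.2, -0.2]
width: 0.0019
t 1.45 shift [-0.0027  0.0024 -0.    ] turn/2 [-0.0008 -0.0004  0.0002] j7 0.306 f [-1.   0.2 -0.2] w 0.0019
t 1.45 shift [-0.0028  0.0027  0.14  ] turn/2 [-0.0008 -0.0004  0.0002] j7 0.306 f [-1.   0.2 -0.2] w 0.0019
[[322.24486394 177.27401285]
 [321.70378598  67.45606649]]
```

View pics/w1.png

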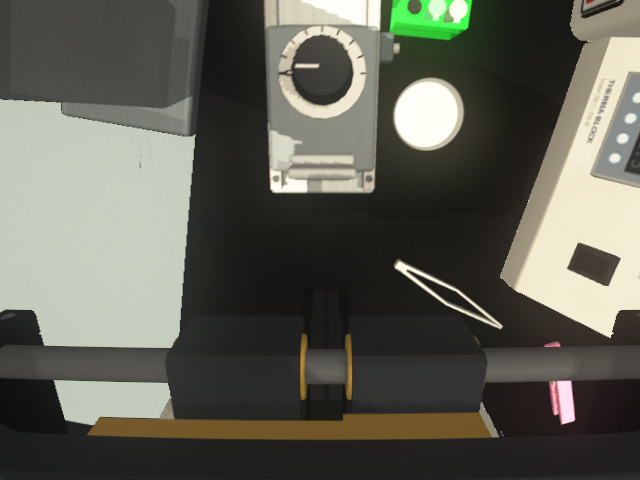

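The wrist picture agrees with the estimate: knob at (321,65) against a predicted (322,67), and the thumb plate near (322,172). Next I descend behind it.

```bash
python3 -m crank '[{"x":-0.002,"y":0.002,"z":0.035,"ax":0,"ay":0,"az":0,"claw":1},{"x":-0.002,"y":0.002,"z":0.07,"ax":0,"ay":0,"az":0,"claw":1},{"x":-0.002,"y":0.002,"z":0.105,"ax":0,"ay":0,"az":0,"claw":1},{"x":-0.002,"y":0.002,"z":0.13,"ax":0,"ay":0,"az":0,"claw":1},{"x":-0.002,"y":0.002,"z":0.14,"ax":0,"ay":0,"az":0,"claw":1}]'; python3 -c "
from h import *
p=FACE0+(.068-.0095)*Y; p[2]=.060; goal(p)"
```

```text
time: 1.92
ee_pos: [0.5155, -0.1668, 0.0568]
eef_rot: [0.996, 0.089, -0.002, -0.001]
ft_force: [-0.6, 0.6, -1.3]
width: 0.0007
t 1.92 shift [ 0.004  -0.1071 -0.0029] turn/2 [-0.0013  0.0023 -0.0027] j7 0.242 f [-0.6  0.6 -1.3] w 0.0007
```

```bash
python3 -m crank '[{"x":0.004,"y":-0.015,"z":-0.003,"ax":0,"ay":0,"az":-0.002,"claw":1},{"x":0.004,"y":-0.03,"z":-0.003,"ax":0,"ay":0,"az":-0.002,"claw":1},{"x":0.004,"y":-0.04,"z":-0.003,"ax":0,"ay":0,"az":-0.002,"claw":1},{"x":0.004,"y":-0.05,"z":-0.003,"ax":0,"ay":0,"az":-0.002,"claw":1},{"x":0.004,"y":-0.06,"z":-0.003,"ax":0,"ay":0,"az":-0.002,"claw":1}]'; python3 -c "
from h import *
p=FACE0+(.068-.0095)*Y; p[2]=.060; goal(p)"
```

```text
time: 2.33
ee_pos: [0.5123, -0.1065, 0.0652]
eef_rot: [0.996, 0.092, 0.002, 0.001]
ft_force: [1.7, -2.7, 1.5]
width: 0.0003
t 2.33 shift [-0.0034 -0.0472  0.0051] turn/2 [ 0.001  -0.0014 -0.0003] j7 0.143 f [ 1.7 -2.7  1.5] w 0.0003
```

```bash
python3 -m crank '[{"x":-0.001,"y":-0.01,"z":0.002,"ax":0,"ay":0,"az":0,"claw":1},{"x":-0.001,"y":-0.02,"z":0.002,"ax":0,"ay":0,"az":0,"claw":1},{"x":-0.001,"y":-0.03,"z":0.002,"ax":0,"ay":0,"az":0,"claw":1},{"x":-0.001,"y":-0.037,"z":0.002,"ax":0,"ay":0,"az":0,"claw":1},{"x":-0.001,"y":-0.044,"z":0.002,"ax":0,"ay":0,"az":0,"claw":1}]'; python3 -c "
from h import *
p=FACE0+(.068-.0095)*Y; p[2]=.060; goal(p)"
```

```text
time: 2.75
ee_pos: [0.5016, -0.0628, 0.0613]
eef_rot: [0.996, 0.092, -0.001, -0.0]
ft_force: [-0.4, -0.1, 0.2]
width: 0.0005
t 2.75 shift [-0.0007 -0.0023  0.0013] turn/2 [-0.0003  0.0005 -0.0002] j7 0.064 f [-0.4 -0.1  0.2] w 0.0005
```

```bash
python3 -m crank '[{"x":0,"y":-0.001,"z":0,"ax":0,"ay":0,"az":0,"claw":1},{"x":0,"y":-0.002,"z":0,"ax":0,"ay":0,"az":0,"claw":1},{"x":0,"y":-0.003,"z":0,"ax":0,"ay":0,"az":0,"claw":1},{"x":0,"y":-0.003,"z":0,"ax":0,"ay":0,"az":0,"claw":1},{"x":0,"y":-0.003,"z":0,"ax":0,"ay":0,"az":0,"claw":1}]'; python3 -c "
from h import *
p=FACE0+(.068-.0095)*Y; p[2]=.060; goal(p)"
```

```text
time: 3.17
ee_pos: [0.5017, -0.0615, 0.0615]
eef_rot: [0.996, 0.091, -0.0, -0.0]
ft_force: [-0.7, -0.7, -0.1]
width: 0.0005
t 3.17 shift [-0.0011 -0.001   0.0015] turn/2 [-0.      0.0001 -0.0008] j7 0.06 f [-0.7 -0.7 -0.1] w 0.0005
```

```bash
python3 -m crank '[{"x":0,"y":-0.001,"z":0,"ax":0,"ay":0,"az":0,"claw":1},{"x":0,"y":-0.002,"z":0,"ax":0,"ay":0,"az":0,"claw":1},{"x":0,"y":-0.003,"z":0,"ax":0,"ay":0,"az":0,"claw":1},{"x":0,"y":-0.004,"z":0,"ax":0,"ay":0,"az":0,"claw":1},{"x":0,"y":-0.004,"z":0,"ax":0,"ay":0,"az":0,"claw":1}]'; python3 -c "
from h import *
from bench import camera
p=FACE0+(.068-.0095)*Y; p[2]=.060; goal(p)
c=camera('wrist'); cv2.imwrite('pics/w2.png',c['color'])
print(proj(c,[KNOBS+[0,0,.089],KNOBS+.043*Y+[0,0,.052]]))"
```

```text
time: 3.58
ee_pos: [0.5014, -0.0597, 0.0616]
eef_rot: [0.996, 0.09, 0.0, 0.001]
ft_force: [3.3, -9.3, -3.3]
width: 0.0005
t 3.58 shift [-0.0011  0.0008  0.0016] turn/2 [ 0.0014 -0.0002 -0.0015] j7 0.052 f [ 3.3 -9.3 -3.3] w 0.0005
[[323.3545945  122.54121687]
 [323.19903712   9.35670144]]
```

View pics/w2.png

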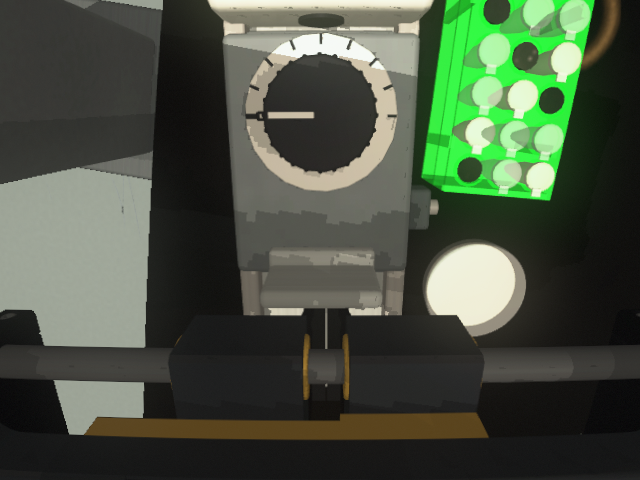

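The carriage is against its stop (9 N), the pointer is on the home tick, and the knob centre is at about (320,114). I back off and rise.

```bash
python3 - <<'E'
from h import *; from bench import camera
c=camera('wrist'); k=ray(c,[320,114],.089); print(k,(k-KNOBS)@X,(k-KNOBS)@Y)
E
python3 -m crank '[{"x":0,"y":0.008,"z":0,"ax":0,"ay":0,"az":0,"claw":1},{"x":0,"y":0.016,"z":-0.01,"ax":0,"ay":0,"az":0,"claw":1},{"x":0,"y":0.02,"z":-0.04,"ax":0,"ay":0,"az":0,"claw":1},{"x":0,"y":0.02,"z":-0.07,"ax":0,"ay":0,"az":0,"claw":1},{"x":0,"y":0.02,"z":-0.09,"ax":0,"ay":0,"az":0,"claw":1}]'
python3 - <<'E'
from h import *; from bench import camera
c=camera('wrist'); cv2.imwrite('pics/w3.png',c['color'])
print(proj(c,[KNOBS+[0,0,.089]]))
p=KNOBS.copy(); p[2]=.14; goal(p)
E
```

```text
[0.48362907 0.02497792 0.089     ] -0.0010906789482778702 0.0027236580326579028
time: 4.1
ee_pos: [0.5055, -0.0773, 0.1548]
eef_rot: [0.996, 0.091, 0.001, 0.0]
ft_force: [1.0, -0.0, 0.8]
width: 0.0005
[[322.50727247  87.03934972]]
t 4.15 shift [-0.0036 -0.1022  0.0178] turn/2 [ 0.0011 -0.0032 -0.0005] j7 0.156 f [2.2 0.1 3.8] w 0.0003
```

View pics/w3.png

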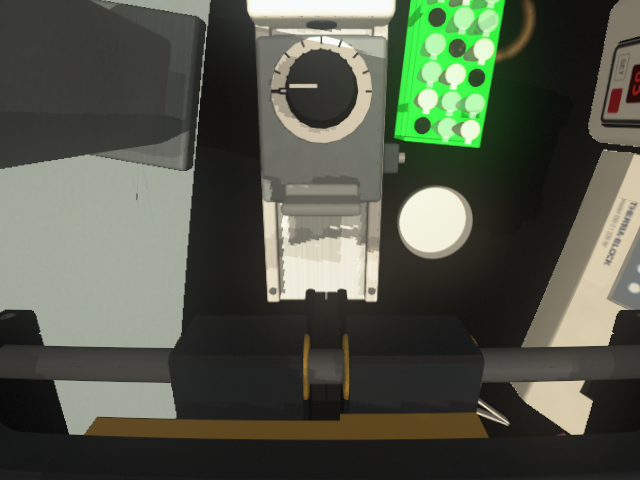

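The carriage stays seated after release. The knob is at about (321,85) against a predicted (322.5,87), so about 1 mm off. I move above it and open the fingers.

```bash
python3 -m crank '[{"x":-0.004,"y":-0.025,"z":0,"ax":0,"ay":0,"az":0,"claw":-0.4},{"x":-0.004,"y":-0.05,"z":0,"ax":0,"ay":0,"az":0,"claw":-0.4},{"x":-0.004,"y":-0.075,"z":0,"ax":0,"ay":0,"az":0,"claw":-0.4},{"x":-0.004,"y":-0.095,"z":0,"ax":0,"ay":0,"az":0,"claw":-0.4},{"x":-0.004,"y":-0.103,"z":0,"ax":0,"ay":0,"az":0,"claw":-0.4}]'; python3 -m crank '[{"x":0,"y":0,"z":0,"ax":0,"ay":0,"az":0,"claw":-0.4},{"x":0,"y":0,"z":0,"ax":0,"ay":0,"az":0,"claw":-0.4},{"x":0,"y":0,"z":0,"ax":0,"ay":0,"az":0,"claw":-0.4},{"x":0,"y":0,"z":0,"ax":0,"ay":0,"az":0,"claw":-0.4},{"x":0,"y":0,"z":0,"ax":0,"ay":0,"az":0,"claw":-0.4}]'
python3 - <<'E'
from h import *
p=KNOBS+.001*Y-.0006*X; p[2]=.060; goal(p)
E
```

```text
time: 4.57
ee_pos: [0.4816, 0.0265, 0.1522]
eef_rot: [0.996, 0.093, 0.0, -0.0]
ft_force: [0.2, -0.3, 0.1]
width: 0.0257
time: 4.98
ee_pos: [0.4821, 0.0225, 0.1515]
eef_rot: [0.996, 0.091, -0.0, 0.0]
ft_force: [0.2, 0.3, -0.0]
width: 0.0572
t 4.98 shift [ 0.0024 -0.0005  0.0915] turn/2 [ 0.      0.0001 -0.0014] j7 -0.029 f [ 0.2  0.3 -0. ] w 0.0572
```

```bash
python3 -m crank '[{"x":0.002,"y":0,"z":0.025,"ax":0,"ay":0,"az":0,"claw":-0.4},{"x":0.002,"y":0,"z":0.05,"ax":0,"ay":0,"az":0,"claw":-0.4},{"x":0.002,"y":0,"z":0.07,"ax":0,"ay":0,"az":0,"claw":-0.4},{"x":0.002,"y":0,"z":0.085,"ax":0,"ay":0,"az":0,"claw":-0.4},{"x":0.002,"y":0,"z":0.091,"ax":0,"ay":0,"az":0,"claw":-0.4}]'; python3 -m crank '[{"x":0,"y":0,"z":0,"ax":0,"ay":0,"az":0,"claw":-0.4},{"x":0,"y":0,"z":0,"ax":0,"ay":0,"az":0,"claw":-0.4},{"x":0,"y":0,"z":0,"ax":0,"ay":0,"az":0,"claw":-0.4},{"x":0,"y":0,"z":0,"ax":0,"ay":0,"az":0,"claw":-0.4},{"x":0,"y":0,"z":0,"ax":0,"ay":0,"az":0,"claw":-0.4}]';python3 - <<'E'
from h import *; from bench import camera
p=KNOBS+.001*Y-.0006*X; p[2]=.060; goal(p)
c=camera('wrist'); cv2.imwrite('pics/w4.png',c['color']); print(proj(c,[p+[0,0,.029]]))
E
```

```text
time: 5.4
ee_pos: [0.4827, 0.0233, 0.0584]
eef_rot: [0.996, 0.091, -0.002, -0.0]
ft_force: [0.4, -0.3, 0.2]
width: 0.0606
time: 5.82
ee_pos: [0.4846, 0.0239, 0.0614]
eef_rot: [0.996, 0.091, 0.001, 0.0]
ft_force: [-0.2, 0.4, -1.1]
width: 0.061
t 5.82 shift [-0.0002  0.0005  0.0014] turn/2 [ 0.0003 -0.0007 -0.0006] j7 -0.116 f [-0.2  0.4 -1.1] w 0.061
[[326.18815972 344.12851673]]
```

View pics/w4.png

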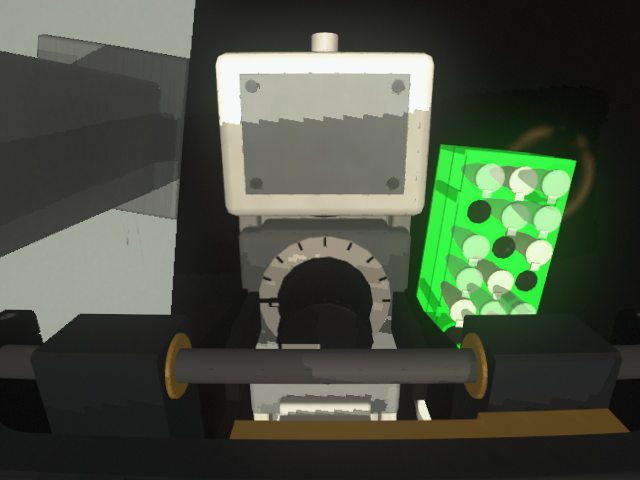

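The knob is centred between the fingers at column 325, with the pointer still at home (265,301). I close the fingers.

```bash
python3 -m crank '[{"x":0,"y":0,"z":0,"ax":0,"ay":0,"az":0,"claw":1},{"x":0,"y":0,"z":0,"ax":0,"ay":0,"az":0,"claw":1},{"x":0,"y":0,"z":0,"ax":0,"ay":0,"az":0,"claw":1},{"x":0,"y":0,"z":0,"ax":0,"ay":0,"az":0,"claw":1},{"x":0,"y":0,"z":0,"ax":0,"ay":0,"az":0,"claw":1}]' 35;  python3 -m crank '[{"x":0,"y":0,"z":0,"ax":0,"ay":0,"az":0,"claw":1},{"x":0,"y":0,"z":0,"ax":0,"ay":0,"az":0,"claw":1},{"x":0,"y":0,"z":0,"ax":0,"ay":0,"az":0,"claw":1},{"x":0,"y":0,"z":0,"ax":0,"ay":0,"az":0,"claw":1},{"x":0,"y":0,"z":0,"ax":0,"ay":0,"az":0,"claw":1}]';python3 - <<'E'
from h import *
p=KNOBS+.001*Y-.0006*X; p[2]=.060; goal(p)
E
```

```text
time: 6.28
ee_pos: [0.484, 0.0239, 0.0606]
eef_rot: [0.996, 0.091, 0.0, 0.0]
ft_force: [1.0, 0.5, -0.4]
width: 0.0361
time: 6.7
ee_pos: [0.484, 0.0239, 0.0606]
eef_rot: [0.996, 0.091, 0.0, 0.0]
ft_force: [0.9, -0.4, -0.5]
width: 0.0364
t 6.7 shift [0.0003 0.0006 0.0006] turn/2 [ 0.     -0.0001 -0.0005] j7 -0.116 f [ 0.9 -0.4 -0.5] w 0.0364
```

```bash
python3 -m crank '[{"x":0,"y":0,"z":0,"ax":0,"ay":0,"az":0.04,"claw":1},{"x":0,"y":0,"z":0,"ax":0,"ay":0,"az":0.08,"claw":1},{"x":0,"y":0,"z":0,"ax":0,"ay":0,"az":0.12,"claw":1},{"x":0,"y":0,"z":0,"ax":0,"ay":0,"az":0.16,"claw":1},{"x":0,"y":0,"z":0,"ax":0,"ay":0,"az":0.20,"claw":1}]';python3 - <<'E'
from h import *
p=KNOBS+.001*Y-.0006*X; p[2]=.060; goal(p,1.178)
E
```

```text
time: 7.12
ee_pos: [0.4845, 0.0239, 0.0606]
eef_rot: [0.994, -0.11, 0.001, -0.0]
ft_force: [3.5, -0.0, -2.9]
width: 0.0369
t 7.12 shift [0.     0.0005 0.0006] turn/2 [-0.0004 -0.0005  0.3864] j7 -0.504 f [ 3.5 -0.  -2.9] w 0.0369
```

```bash
python3 -m crank '[{"x":0,"y":0,"z":0,"ax":0,"ay":0,"az":0.04,"claw":1},{"x":0,"y":0,"z":0,"ax":0,"ay":0,"az":0.08,"claw":1},{"x":0,"y":0,"z":0,"ax":0,"ay":0,"az":0.12,"claw":1},{"x":0,"y":0,"z":0,"ax":0,"ay":0,"az":0.16,"claw":1},{"x":0,"y":0,"z":0,"ax":0,"ay":0,"az":0.19,"claw":1}]';python3 - <<'E'
from h import *; from bench import camera
p=KNOBS+.001*Y-.0006*X; p[2]=.060; goal(p,1.178)
c=camera('wrist'); cv2.imwrite('pics/w5.png',c['color'])
E
```

```text
time: 7.53
ee_pos: [0.4848, 0.0238, 0.0606]
eef_rot: [0.955, -0.296, 0.001, -0.0]
ft_force: [5.6, -1.6, -5.1]
width: 0.0363
t 7.53 shift [-0.0001  0.0006  0.0006] turn/2 [-0.0007 -0.0006  0.1962] j7 -0.871 f [ 5.6 -1.6 -5.1] w 0.0363
```

View pics/w5.png

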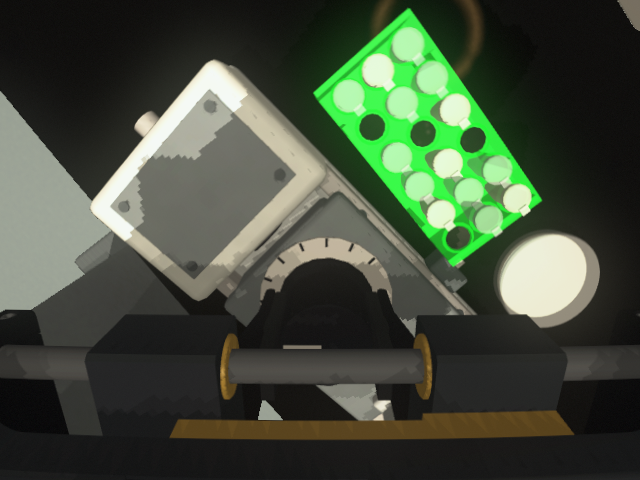

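The pointer line at (285–322,347) still lies along the jaw axis, so there has been no slip. The knob is at about the second stop. Now the last click.

```bash
python3 -m crank '[{"x":0,"y":0,"z":0,"ax":0,"ay":0,"az":0.04,"claw":1},{"x":0,"y":0,"z":0,"ax":0,"ay":0,"az":0.08,"claw":1},{"x":0,"y":0,"z":0,"ax":0,"ay":0,"az":0.12,"claw":1},{"x":0,"y":0,"z":0,"ax":0,"ay":0,"az":0.16,"claw":1},{"x":0,"y":0,"z":0,"ax":0,"ay":0,"az":0.195,"claw":1}]';python3 -m crank '[{"x":0,"y":0,"z":0,"ax":0,"ay":0,"az":0,"claw":1},{"x":0,"y":0,"z":0,"ax":0,"ay":0,"az":0,"claw":1},{"x":0,"y":0,"z":0,"ax":0,"ay":0,"az":0,"claw":1},{"x":0,"y":0,"z":0,"ax":0,"ay":0,"az":0,"claw":1},{"x":0,"y":0,"z":0,"ax":0,"ay":0,"az":0,"claw":1}]'
python3 - <<'E'
from h import *; from bench import camera
p=KNOBS+.001*Y-.0006*X; p[2]=.060; goal(p,1.178)
c=camera('wrist'); cv2.imwrite('pics/w6.png',c['color'])
E
```

```text
time: 8.0
ee_pos: [0.4851, 0.0237, 0.0606]
eef_rot: [0.88, -0.476, 0.001, -0.001]
ft_force: [7.1, -0.5, -6.1]
width: 0.0364
time: 8.42
ee_pos: [0.4851, 0.0238, 0.0606]
eef_rot: [0.881, -0.474, 0.001, -0.001]
ft_force: [5.9, -0.2, -5.9]
width: 0.0361
t 8.42 shift [0.     0.0008 0.0006] turn/2 [-0.001  -0.0006  0.0033] j7 -1.244 f [ 5.9 -0.2 -5.9] w 0.0361
```

View pics/w6.png

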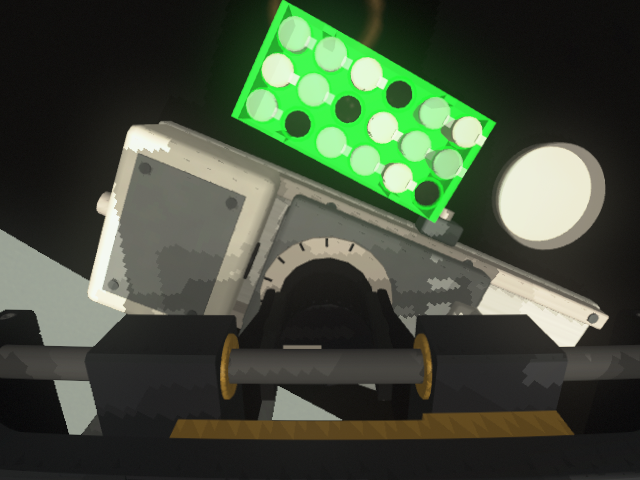

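The pointer line is still along the jaws, at (285–322,347), and the turn measures 1.171 rad. The carriage still sits close to the block, and the rack and dish look untouched. Handing in.

```bash
python3 -c "
from bench import close_job,r
print(close_job()); s=r.read_state(); print(s['time'],s['width'],s['eef_rot'])"
```

```text
the job is handed in; nothing more can be done
None
the job is handed in; nothing more can be done
```

I pushed the carriage home with the shut fingers, then gripped the knob at 35 N and turned it clockwise by three clicks. I handed the job in at about 8.4 s, still gripping the knob at the third stop.

- **Carriage:** at the end of the push the force rose to about 9 N against the end stop. The carriage stayed by the block after I backed off. In the last picture, taken after the turn, it still looked seated.
- **Knob:** the tool turned 1.171 rad against a target of 1.178. The pointer line stayed along the jaws, so I saw no slip.
- **Grip:** the fingers were 36 mm apart on the knob. The tool was within 1 mm of the knob axis as I had estimated it from the pictures.
- **Bystanders:** the tube rack and petri dish looked undisturbed in the last picture. The others were not in view at the end, but the arm did not go near them.

No check failed. The only disagreements were a few mm between predicted and seen knob position during the push and about 1 mm after it, plus a steady side force of about 6 N at the end. `close_job` gave no verdict, and the state could not be read after hand-in.

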